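Gauge the riser blocks and line up the through-bored ones in the corner stop

ROBOT

A 7-joint arm with a two-finger parallel gripper is mounted at the origin on the work surface. World frame = base frame: x ahead of the robot, y to its left, z up, the work surface at z = 0. Lengths are in m, angles in rad, forces in N, time in s.
With the tool pointing down it reaches from about 0.4 to 0.9 m from the base axis. Payload 5.6 kg.
Tool frame: the origin (TCP) lies midway between the tips of the shut fingers; the grasp point (between the pads) lies 19 mm behind it; z points along the fingers, y is the direction in which the jaws open and shut (so a half turn about z gives the same grasp; the last joint's range is limited). The gripper opens to 92 mm and grips with 3 to 60 N. Pads are 20 mm wide; open, the fingers measure 128 mm over their backs; the gripper's body (75 mm by 189 mm) begins 69 mm behind the grasp point.
Start: joints at [-1.255, 0.468, -0.012, 1.603, 0.006, 1.071, -0.056], TCP at [0.228, 0.609, 0.215] pointing down, gripper open.
Joint ranges: [-2.53, 2.53], [-0.31, 2.02], [-1.57, 1.55], [0.28, 2.44], [-1.29, 4.43], [0.15, 1.84], [-2.92, 2.92]. Speed limits (rad/s): [2.57, 2.57, 3.14, 3.14, 3.14, 3.14, 3.14].

INTERFACE

Orientations are given as [roll, pitch, yaw] about the fixed x, y, z axes, in that order (R = Rz(yaw) Ry(pitch) Rx(roll)).
In Python, from workcell import manip gives the robot as it stands. The module is installed in compiled form; this text tells all that it offers.
- The arm moves only by the shell command python3 -m inch 'ROWS' [FORCE]. ROWS is JSON, a list that holds one entry, the list of rows, each a list of 7 numbers: the shift along the tool's x, y, z in cm, then the turn, a rotation vector about the tool's x, y, z in rad, then the closure, from -1 (fully open) to 1 (shut). In form: [[[tx, ty, tz, rx, ry, rz, gripper], ...]]. A call has 1 to 20 rows; each row shifts and turns the commanded pose from where the row before left it, along the tool's axes as they then stand; what a row does not reach is not made up. A row lasts 1/8 s, in which the tool goes at most 62.5 mm and 10.7 degrees, less where a joint would pass 70% of its speed; a pose out of reach is approached as far as the arm can. A call is refused whole if a number of a shift passes 6.25 or a number of a turn 0.188, either way. A call with a gripper value outside its range is refused whole. The fingers move at their own pace and stop on an object; FORCE is the grip in N (left out, the last holds). Time passes only in rows, so rows that do not move let the fingers close. It gives the time, the measured TCP pose, the force and the opening at its end, in the units of the state.
- manip.sense(): the state, without advancing time (a new reading comes with each control period).
- manip.snapshot(name): name is "side" or "top"; returns (picture, depth): 420x560x3 uint8, red, green, blue; 420x560 float32, m along the optical axis (not along the pixel's ray), 0 where there is no reading.
- manip.camera_params(name): a dict with "intrinsics" (3x3 intrinsics, pixels), "distortion" ([k1, k2, p1, p2, k3] as OpenCV has them; the pictures are not rectified), "R" (3x3) and "t" (3): a world point X has camera coordinates R X + t. Camera axes: x right, y down, z forward; pixel columns grow to the right and rows downward; lengths in m; the calibration is good to about 2 mm. A picture is of the moment at which its call begins. camera_params takes no time and is no camera call.
- manip.hand_in(): hands the job in, once; it reports no verdict.
The state is a dict: "time_s": time; "joint_positions": joint angles; "dq": joint speeds; "effort": joint torques, N m; "position": TCP position; "tool_rot": TCP orientation; "force": force on the tool from outside, world axes, zero at the start; "wrist_torque": the same for the moment, N m; "grip_width": finger opening in m.
Only numpy, scipy, OpenCV 4.12 (cv2) and the standard library are available. Lean on these libraries where they do the work, as an engineer would, in place of code of your own. Each camera call takes 0.05 s, during which the arm holds its last target.

TASK

Try the pin gauge in the bores of the three riser blocks to find the two that are bored right through: only there does its shoulder come down onto the block. With the gauge fully down in it, slide the first of these along the bench home into the corner of the L-shaped stop, then the other likewise, against the long fence and tight against the first. Leave the gauge standing fully down in that second block, the blind block and everything else where they are, and lift no block.

Things in the scene. Friction and masses are not known exactly. Their poses are not given: they have to be found in the camera images.
- block_a: one of three alike loose aluminium blocks, 76 x 76 mm, 44 mm tall, 0.6 kg, an upright 18 mm bore in the middle. Two are bored through, one is closed 18 mm below its top; which one changes from start to start, whatever its name. Origin: centre of the underside, x and y square to its sides. Turned up to 9 degrees; the three stand in a row across the bench, nearer the robot than the stop. Smooth: slides at about 2 N
- block_b: one of three alike loose aluminium blocks, 76 x 76 mm, 44 mm tall, 0.6 kg, an upright 18 mm bore in the middle. Two are bored through, one is closed 18 mm below its top; which one changes from start to start, whatever its name. Origin: centre of the underside, x and y square to its sides. Turned up to 9 degrees; the three stand in a row across the bench, nearer the robot than the stop. Smooth: slides at about 2 N
- block_c: one of three alike loose aluminium blocks, 76 x 76 mm, 44 mm tall, 0.6 kg, an upright 18 mm bore in the middle. Two are bored through, one is closed 18 mm below its top; which one changes from start to start, whatever its name. Origin: centre of the underside, x and y square to its sides. Turned up to 9 degrees; the three stand in a row across the bench, nearer the robot than the stop. Smooth: slides at about 2 N
- gauge_grip (a point): centre of the upright gauge's black square grip, 24 x 24 mm, 62 mm tall; x, y square to its flats, z up. Under the grip a round steel shoulder, 34 mm across, 6 mm thick; under that a steel pin, 10 mm across, 38 mm long. This centre is 75 mm above the pin's foot and 37 mm above the shoulder's underside. Loose, 0.16 kg, starts in its stand, shoulder resting on the stand
- gauge_tip (a point): the foot of the gauge's pin, on its axis. Fully down in a through-bored block the shoulder rests on the block and the foot is 6 mm above the bench; in the blind block the foot stops 26 mm above the bench, the shoulder 20 mm clear of the block
- stand: fixed round black gauge stand, 64 mm across, 44 mm tall (as tall as a block), with an upright hole of 18 mm in the middle; origin at the centre of its underside
- stop: fixed dark steel L-shaped stop, fences 24 mm tall, 12 mm thick. Origin: the inner corner at bench level. Long fence: inner face runs 170 mm along -y (robot's right), faces -x (robot). Short fence: inner face runs 70 mm along -x, faces -y. Turned up to 6 degrees. Centre of the block in the corner: x -38, y -38 mm in this frame; of the second block: x -38, y -114 mm
- objective_s: small microscope objective, steel, 28 mm across and 42 mm tall, standing between the blocks and the gauge stand; loose bystander, origin at the centre of its underside
- objective_l: larger microscope objective, steel, 34 mm across and 56 mm tall, standing on the right; loose bystander, origin at the centre of its underside
- slide_box: blue slide box with a white lid, 102 x 87 x 38 mm, on the right; loose bystander, origin at the centre of its underside
- driver: screwdriver, about 160 mm long, lying beyond the blocks, right of the stop; loose bystander, origin at the middle of its underside

How it is judged:
By the outcome, as a careful person would: the job done as asked, in the order asked, and still so for the second after the job is handed in, with the robot touching nothing.
It also fails if it takes over 72 s, if anything falls off the work surface, if the arm or the gripper's body presses on something with over 40 N, if the wrist force passes 120 N, or if a joint passes its speed limit or range.

## Working session

There is one attempt and no reset: what is moved stays moved. The work goes in short steps, Python scripts to look and compute and a shell command to move; the robot and the scene stay as the last step left them, time stands still between calls to the robot, and variables do not carry over. Pictures are saved under pics/ and viewed, and the job is handed in when it is done.

```bash
mkdir -p pics; ls
python3 - <<'E'
from workcell import manip
import cv2,numpy as np
np.set_printoptions(precision=4,suppress=True)
for n in ["side","top"]:
    p,d=manip.snapshot(n); cv2.imwrite(f"pics/{n}0.png",p[:,:,::-1]); np.savez(f"/tmp/{n}0.npz",p=p,d=d)
    print(n,manip.camera_params(n))
print(manip.sense())
E
```

```text
pics
side {'intrinsics': array([[405.3487,   0.    , 278.9732],
       [  0.    , 405.3487, 213.9107],
       [  0.    ,   0.    ,   1.    ]]), 'distortion': array([-0.0673,  0.    ,  0.    ,  0.    ,  0.    ]), 'R': array([[ 0.8079, -0.5892, -0.0121],
       [-0.3979, -0.5302, -0.7487],
       [ 0.4347,  0.6097, -0.6628]]), 't': array([-0.4654,  0.2391,  0.697 ])}
top {'intrinsics': array([[516.6871,   0.    , 278.2816],
       [  0.    , 516.6871, 214.3722],
       [  0.    ,   0.    ,   1.    ]]), 'distortion': array([-0.1172,  0.    ,  0.    ,  0.    ,  0.    ]), 'R': array([[ 0.051 , -0.9987, -0.0011],
       [-0.9772, -0.0496, -0.2066],
       [ 0.2063,  0.0116, -0.9784]]), 't': array([-0.0739,  0.541 ,  1.0951])}
{'time_s': 0.1, 'joint_positions': array([-1.255 ,  0.4683, -0.0116,  1.6035,  0.006 ,  1.0714, -0.0563]), 'dq': array([-0.0006, -0.0013,  0.0004, -0.004 , -0.0002, -0.0019, -0.001 ]), 'effort': array([  0.0008, -52.1648,  -0.0126, -24.4368,  -0.0568,   0.0141,
         0.0001]), 'position': array([0.2281, 0.6081, 0.2137]), 'tool_rot': array([-3.14  ,  0.0001,  2.7827]), 'force': array([ 0.1359,  0.3592, -0.4564]), 'wrist_torque': array([-0.0226, -0.0471,  0.037 ]), 'grip_width': 0.09213622170101927}
```

View pics/top0.png

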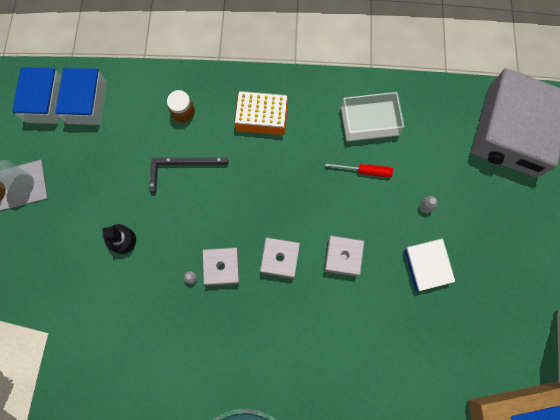

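View pics/side0.png

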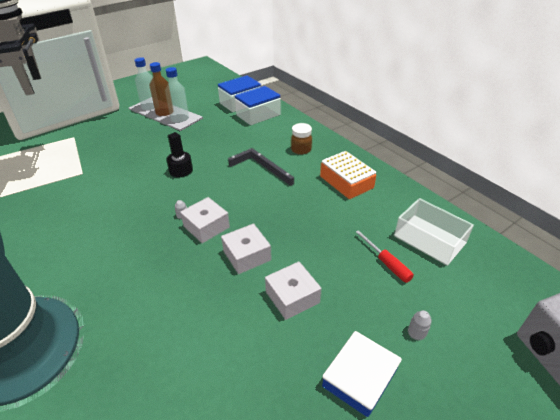

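```bash
cat > h.py <<'E'
from workcell import manip
import cv2,numpy as np
np.set_printoptions(precision=4,suppress=True)
C={n:manip.camera_params(n) for n in("side","top")}
def ray(n,uv):
    c=C[n];u=cv2.undistortPoints(np.float64(uv).reshape(-1,1,2),c["intrinsics"],c["distortion"])[:,0]
    d=np.c_[u,np.ones(len(u))]@c["R"]; return -c["R"].T@c["t"],d
def onz(n,uv,z):
    o,d=ray(n,uv); return o+d*((z-o[2])/d[:,2])[:,None]
def proj(n,X):
    c=C[n];r,_=cv2.Rodrigues(c["R"]);return cv2.projectPoints(np.float64(X).reshape(-1,1,3),r,c["t"],c["intrinsics"],c["distortion"])[0][:,0]
def cloud(n,d):
    h,w=d.shape;v,u=np.mgrid[:h,:w];o,r=ray(n,np.c_[u.ravel(),v.ravel()])
    P=o+r*d.ravel()[:,None];P[d.ravel()==0]=np.nan;return P.reshape(h,w,3)
def tri(uvt,uvs):
    o1,a=ray("top",uvt);o2,b=ray("side",uvs);a=a[0]/np.linalg.norm(a[0]);b=b[0]/np.linalg.norm(b[0])
    s=np.linalg.lstsq(np.c_[a,-b],o2-o1,rcond=None)[0];p,q=o1+a*s[0],o2+b*s[1];return (p+q)/2,np.linalg.norm(p-q)
def snap(n,name=None):
    p,d=manip.snapshot(n)
    if name: cv2.imwrite(f"pics/{name}.png",p[:,:,::-1])
    return p,d
def crop(p,u0,u1,v0,v1,k,name): cv2.imwrite(f"pics/{name}.png",cv2.resize(p[v0:v1,u0:u1,::-1],None,fx=k,fy=k,interpolation=cv2.INTER_CUBIC))
E
python3 - <<'E'
from h import *
for n in("top","side"):
    z=np.load(f"/tmp/{n}0.npz");p,d=z['p'],z['d'];P=cloud(n,d);Z=P[...,2]
    print(n,"bench z",np.nanmedian(Z[250:330,300:330]))
    hsv=cv2.cvtColor(p,cv2.COLOR_RGB2HSV)
    m=((Z>0.036)&(Z<0.052)&(hsv[...,1]<60)&(hsv[...,2]>110)).astype(np.uint8)
    cs,_=cv2.findContours(m,cv2.RETR_EXTERNAL,cv2.CHAIN_APPROX_NONE)
    for c in cs:
        if cv2.contourArea(c)<300: continue
        w=np.zeros_like(m);cv2.drawContours(w,[c],-1,1,-1)
        zz=Z[(w&m)>0]
        q=onz(n,c[:,0],0.044)[:,:2].astype(np.float32)
        r=cv2.minAreaRect(q*1000)
        print(c[:,0].mean(0),"z",np.nanmedian(zz),"rect",r)
a=np.load("/tmp/top0.npz")['p'];crop(a,90,250,130,290,4,"t0a");crop(a,200,380,220,300,4,"t0b")
a=np.load("/tmp/side0.npz")['p'];crop(a,150,330,120,320,3,"s0a")
E
```

```text
top bench z 0.00034750867188582113
[220.203  265.7744] z 0.04406071901666786 rect ((424.10498046875, 76.43510437011719), (76.69031524658203, 77.04991912841797), 6.606841564178467)
[430.1086 265.3543] z 0.038708408583287834 rect ((449.90240478515625, -391.65802001953125), (100.4093246459961, 86.97888946533203), 15.882362365722656)
[279.9167 256.9924] z 0.04404377571941309 rect ((450.6595153808594, -54.55950164794922), (75.86844635009766, 76.78658294677734), 83.83480072021484)
[344.5496 255.1679] z 0.04413751684281397 rect ((462.13153076171875, -197.74464416503906), (74.96634674072266, 76.97762298583984), 83.97350311279297)
[261.8605 107.2041] z 0.05011986330081941 rect ((799.6831665039062, 8.426948547363281), (114.67634582519531, 80.62400817871094), 87.43804931640625)
side bench z 0.000922266948369499
[363.4645 370.1991] z 0.038133323640537675 rect ((448.2311706542969, -396.2203674316406), (101.6621322631836, 86.56610107421875), 16.467914581298828)
[291.9778 284.5704] z 0.044441292551223976 rect ((461.1741027832031, -199.48312377929688), (83.38677978515625, 79.50682830810547), 84.0757
[... 350 characters left out ...]
8 rect ((817.4210205078125, -249.81581115722656), (79.52284240722656, 128.6256103515625), 14.242737770080566)
[203.75  213.625] z 0.044839750624514174 rect ((424.68865966796875, 73.61214447021484), (81.34994506835938, 86.44256591796875), 6.252378940582275)
[350.2089 165.519 ] z 0.05023258816877402 rect ((802.4071044921875, 13.04813003540039), (118.63771057128906, 82.77684020996094), 87.6382827758789)
[ 64.4911 114.9866] z 0.04413027559249927 rect ((299.68048095703125, 769.3001098632812), (338.643798828125, 52.76240539550781), 0.032612044364213943)
[464.5051  26.3872] z 0.0441330497245484 rect ((2088.9091796875, 612.5292358398438), (73.14617919921875, 1089.1461181640625), 0.18514132499694824)
```

View pics/t0a.png

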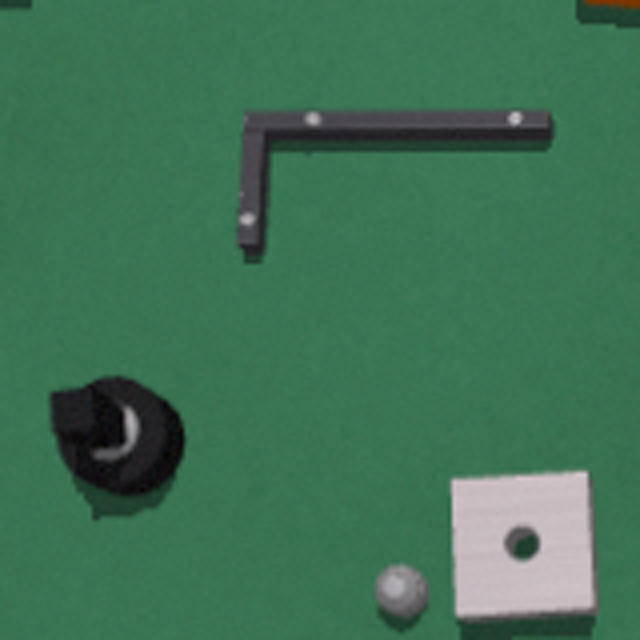

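View pics/t0b.png

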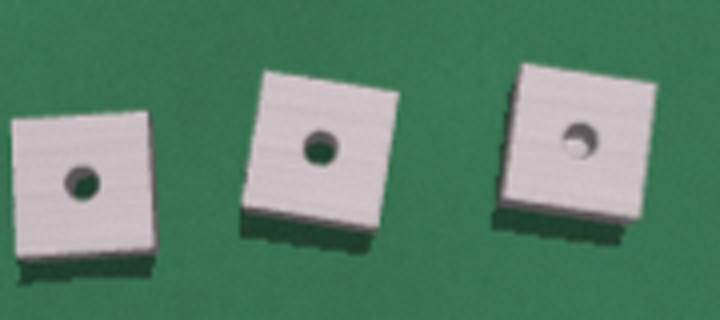

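View pics/s0a.png

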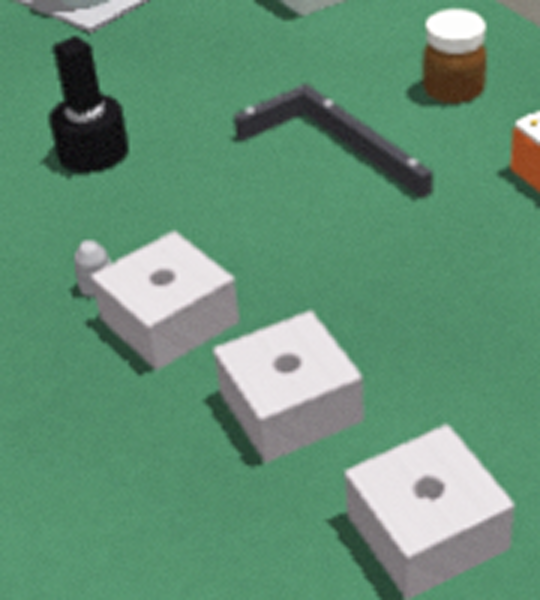

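Run:
```python
from h import *
z=np.load("/tmp/top0.npz");p,d=z['p'],z['d'];P=cloud("top",d);Z=P[...,2]
s=(slice(205,270),slice(85,150));Q=P[s];
m=(Q[...,2]>0.104)&(Q[...,2]<0.12);print("grip top n",m.sum(),"z",np.median(Q[m][:,2]),Q[m].mean(0))
v,u=np.nonzero(m);cc=cv2.findContours(m.astype(np.uint8),cv2.RETR_EXTERNAL,cv2.CHAIN_APPROX_NONE)[0]
c=max(cc,key=cv2.contourArea)[:,0]+[85,205];r=cv2.minAreaRect((onz("top",c,0.112)[:,:2]*1000).astype(np.float32));print("grip rect",r)
print("px",c.mean(0))
# side grip top
zs=np.load("/tmp/side0.npz");ps,ds=zs['p'],zs['d'];Ps=cloud("side",ds)
for nm,PP in(("top",P),("side",Ps)):
    near=(abs(PP[...,0]-0.48)<.06)&(abs(PP[...,1]-.3)<.06)
    for lo,hi in((.041,.048),(.048,.053),(.1,.12)):
        k=near&(PP[...,2]>lo)&(PP[...,2]<hi);q=PP[k]
        if len(q): print(nm,lo,len(q),q.mean(0),q[:,:2].min(0),q[:,:2].max(0))
    k=near&(PP[...,2]>.104)&(PP[...,2]<.12); vv,uu=np.nonzero(k); print("px",uu.mean(),vv.mean())
# bores: dark blobs
g=cv2.cvtColor(p,cv2.COLOR_RGB2GRAY);gs=cv2.cvtColor(ps,cv2.COLOR_RGB2GRAY)
def bore(g,n,u,v):
    w=g[v-12:v+13,u-12:u+13];k=(w<165).astype(np.uint8);nn,l,st,ce=cv2.connectedComponentsWithStats(k)
    j=min(range(1,nn),key=lambda i:np.linalg.norm(ce[i]-12)); uv=ce[j]+[u-12,v-12];return uv,st[j,4]
for a,b in(((220,265),(204,212)),((280,257),(246,241)),((345,255),(293,283))):
    t,n1=bore(g,"top",*a);q,n2=bore(gs,"side",*b)
    print("bore",t,n1,q,n2,onz("top",t[None],.044)[0],onz("side",q[None],.044)[0],"tri",*tri(t,q))
# stop top z~.024
k=(abs(P[...,0]-.65)<.1)&(abs(P[...,1]-.13)<.15)&(Z>.018)&(Z<.03);k=k.astype(np.uint8)
c=max(cv2.findContours(k,cv2.RETR_EXTERNAL,cv2.CHAIN_APPROX_NONE)[0],key=cv2.contourArea)
q=P[k>0];print("stop z",np.median(q[:,2]));np.save("/tmp/stopc.npy",c[:,0])
w=onz("top",c[:,0],.024)[:,:2];print(cv2.minAreaRect((w*1000).astype(np.float32)),w.min(0),w.max(0))
a=cv2.approxPolyDP(c,3,True)[:,0];print(np.c_[a,onz("top",a,.024)])
# objectives
for nm,x0,y0 in(("s",.41,.14),("l",.57,-.38)):
    kk=(abs(P[...,0]-x0)<.05)&(abs(P[...,1]-y0)<.045)&(Z>.015)&(np.abs(Z-.044)>.004);
    q=P[kk];print(nm,len(q),q.mean(0) if len(q) else 0)
```

```text
grip top n 143 z 0.11131225235571907 [0.4741 0.3135 0.111 ]
grip rect ((473.6206359863281, 313.4722595214844), (25.58269500732422, 26.27538299560547), 6.861203193664551)
px [108.2093 232.7674]
top 0.041 296 [0.4725 0.3068 0.0444] [0.4443 0.2829] [0.5065 0.3442]
top 0.048 37 [0.4673 0.3081 0.05  ] [0.4479 0.2876] [0.4959 0.3371]
top 0.1 153 [0.4737 0.313  0.1105] [0.4604 0.3002] [0.4875 0.3291]
px 108.16083916083916 232.74825174825176
side 0.041 175 [0.4719 0.3053 0.044 ] [0.4435 0.281 ] [0.5063 0.3432]
side 0.048 29 [0.4708 0.3048 0.0501] [0.4584 0.2962] [0.4906 0.3208]
side 0.1 99 [0.4735 0.3112 0.1086] [0.462  0.2996] [0.4886 0.3278]
px 173.3116883116883 135.93506493506493
bore [220.1304 265.3333] 69 [203.5484 212.0645] 31 [0.425  0.0765 0.044 ] [0.4253 0.0774 0.044 ] tri [0.4249 0.0764 0.0449] 4.102244302740584e-05
bore [279.7826 256.5652] 69 [245.4737 240.6316] 38 [ 0.4514 -0.0544  0.044 ] [ 0.4522 -0.054   0.044 ] tri [ 0.4516 -0.0545  0.0447] 0.0006125893319018497
bore [345.4889 253.7333] 45 [292.6429 282.2679] 56 [ 0.4649 -0.2     0.044 ] [ 0.4637 -0.1978  0.044 ] tri [ 0.4638 -0.1993  0.0458] 0.001970492875530664
stop z 0.023834409511968246
((637.5458374023438, 170.04693603515625), (80.93797302246094, 182.58316040039062), 3.8761227130889893) [0.5914 0.0808] [0.6825 0.2621]
[[227.     158.       0.6802   0.0815   0.024 ]
 [151.     158.       0.6719   0.2621   0.024 ]
 [149.     190.       0.5936   0.2585   0.024 ]
 [154.     191.       0.5918   0.2464   0.024 ]
 [157.     162.       0.6626   0.2467   0.024 ]
 [213.     163.       0.6663   0.1135   0.024 ]
 [227.     162.       0.6703   0.0808   0.024 ]]
s 100 [0.3972 0.1359 0.0341]
l 156 [ 0.5894 -0.3884  0.0427]
```

```bash
cat >> h.py <<'E'
from scipy.spatial.transform import Rotation as Ro
def go(x,y,z,yaw=None):
    s=manip.sense();R=Ro.from_euler('xyz',s["tool_rot"]);
    d=R.inv().apply(np.array([x,y,z])-s["position"])*100
    print("t",s["time_s"],"pos",s["position"],"rot",s["tool_rot"],"F",s["force"],"w",round(s["grip_width"],4))
    print("shift cm",d)
    if yaw is not None:
        print("rotvec",(R.inv()*Ro.from_euler('xyz',[np.pi,0,np.radians(yaw)])).as_rotvec())
E
python3 -m inch '[[[0,0,0,0,0,-0.16,-1],[0,0,0,0,0,-0.16,-1],[0,0,0,0,0,-0.16,-1],[0,0,0,0,0,0,-1]]]' 40
python3 -c "
from h import *
go(.4738,.3128,.215,186.9)"
```

```text
time_s: 0.6
position: [0.2283, 0.6083, 0.2141]
tool_rot: [-3.141, -0.001, -3.022]
force: [-0.2, -0.1, -0.0]
grip_width: 0.0921
t 0.6 pos [0.2283 0.6083 0.2141] rot [-3.1409 -0.0007 -3.0224] F [-0.2292 -0.0703 -0.0326] w 0.0921
shift cm [-20.8599 -32.2588  -0.0844]
rotvec [-0.0007 -0.0007 -0.0012]
```

```bash
python3 -m inch '[[[-2.6,-4.03,0,0,0,0,-1],[-2.6,-4.03,0,0,0,0,-1],[-2.6,-4.03,0,0,0,0,-1],[-2.6,-4.03,0,0,0,0,-1],[-2.6,-4.03,0,0,0,0,-1],[-2.6,-4.03,0,0,0,0,-1],[-2.6,-4.03,0,0,0,0,-1],[-2.6,-4.03,0,0,0,0,-1],[0,0,0,0,0,0,-1],[0,0,0,0,0,0,-1]]]'
python3 -c "
from h import *
go(.4738,.3128,.063,186.9)
p,d=snap('side','s1')"
```

```text
time_s: 1.85
position: [0.4732, 0.3142, 0.2145]
tool_rot: [3.141, -0.001, -3.022]
force: [-0.1, 0.4, -0.6]
grip_width: 0.0919
t 1.85 pos [0.4732 0.3142 0.2145] rot [ 3.1411 -0.0005 -3.0221] F [-0.1443  0.4043 -0.6027] w 0.0919
shift cm [-0.0478 -0.1501 15.1469]
rotvec [ 0.0005 -0.0005 -0.001 ]
```

View pics/s1.png

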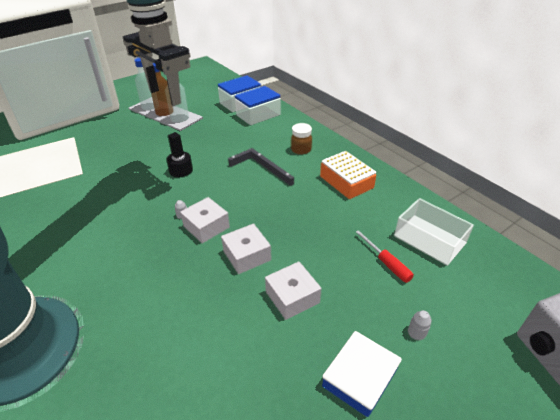

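The side view shows the open gripper hanging upright over the gauge (grip near pixel 176,142), with its surroundings clear. Next I descend and grip.

```bash
python3 -m inch '[[[-0.05,-0.12,2.5,0,0,0,-1],[0,0,3.5,0,0,0,-1],[0,0,3.5,0,0,0,-1],[0,0,3.5,0,0,0,-1],[0,0,2.1,0,0,0,-1],[0,0,0,0,0,0,-1],[0,0,0,0,0,0,1],[0,0,0,0,0,0,1],[0,0,0,0,0,0,1],[0,0,0,0,0,0,1],[0,0,0,0,0,0,1],[0,0,0,0,0,0,1]]]' 40
python3 -c "
from h import *
go(.4738,.3128,.063,186.9)
"
```

```text
time_s: 3.4
position: [0.4744, 0.3125, 0.0636]
tool_rot: [3.142, 0.0, -3.021]
force: [-0.7, -0.4, -0.3]
grip_width: 0.0338
t 3.4 pos [0.4744 0.3125 0.0636] rot [ 3.1416  0.0001 -3.0206] F [-0.6702 -0.3983 -0.3192] w 0.0338
shift cm [0.0565 0.0346 0.063 ]
rotvec [0.     0.0001 0.0006]
```

```bash
python3 -m inch '[[[0,0,0,0,0,0,1],[0,0,0,0,0,0,1],[0,0,0,0,0,0,1]]]' 40
python3 -m inch '[[[0,0,-1.0,0,0,0,1],[0,0,-3,0,0,0,1],[0,0,-3,0,0,0,1],[0,0,-3,0,0,0,1],[0,0,-1,0,0,0,1]]]' 40
python3 -c "
from h import *
snap('top','t2');snap('side','s2')
go(.464,-.199,.19,183.3)
"
```

```text
time_s: 3.78
position: [0.4744, 0.3127, 0.0636]
tool_rot: [3.141, 0.0, -3.02]
force: [-0.0, 0.3, -0.2]
grip_width: 0.0234
time_s: 4.4
position: [0.4751, 0.313, 0.1757]
tool_rot: [3.14, 0.003, -3.021]
force: [-0.3, 0.6, -2.0]
grip_width: 0.0238
t 4.5 pos [0.4747 0.3127 0.1745] rot [ 3.1408  0.0016 -3.0206] F [ 0.6412  0.1103 -1.0952] w 0.0239
shift cm [  7.2365 -50.6661  -1.604 ]
rotvec [0.0009 0.0015 0.0634]
```

View pics/s2.png

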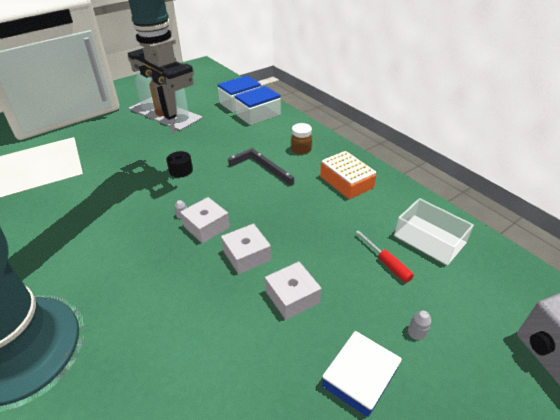

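View pics/t2.png

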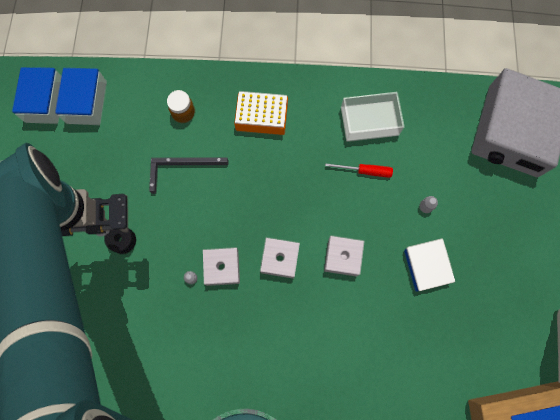

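Gauge is held (stand at side pixel 180,163 is empty). Moving over the right-hand block, which appears blind in the top view.

```bash
python3 -m inch '[[[0,0,0,0,0,0.063,1],[0.17,-2.1,0,0,0,0,1],[0.34,-4.25,0,0,0,0,1],[0.34,-4.25,0,0,0,0,1],[0.34,-4.25,0,0,0,0,1],[0.34,-4.25,0,0,0,0,1],[0.34,-4.25,0,0,0,0,1],[0.34,-4.25,0,0,0,0,1],[0.34,-4.25,0,0,0,0,1],[0.34,-4.25,0,0,0,0,1],[0.34,-4.25,0,0,0,0,1],[0.34,-4.25,0,0,0,0,1],[0.34,-4.25,0,0,0,0,1],[0.17,-2.15,0,0,0,0,1],[0,0,0,0,0,0,1],[0,0,0,0,0,0,1]]]'
python3 -c "
from h import *
go(.464,-.199,.11,183.3)
p,d=snap('side','s3');crop(p,200,400,120,320,3,'s3c')
"
```

```text
time_s: 6.5
position: [0.4624, -0.1982, 0.173]
tool_rot: [3.141, -0.001, -3.083]
force: [-0.6, 0.0, -1.2]
grip_width: 0.0235
t 6.5 pos [ 0.4624 -0.1982  0.173 ] rot [ 3.1406 -0.0013 -3.0828] F [-0.6141  0.0246 -1.2245] w 0.0235
shift cm [-0.1676 -0.0953  6.3001]
rotvec [ 0.001  -0.0013  0.0012]
```

View pics/s3c.png

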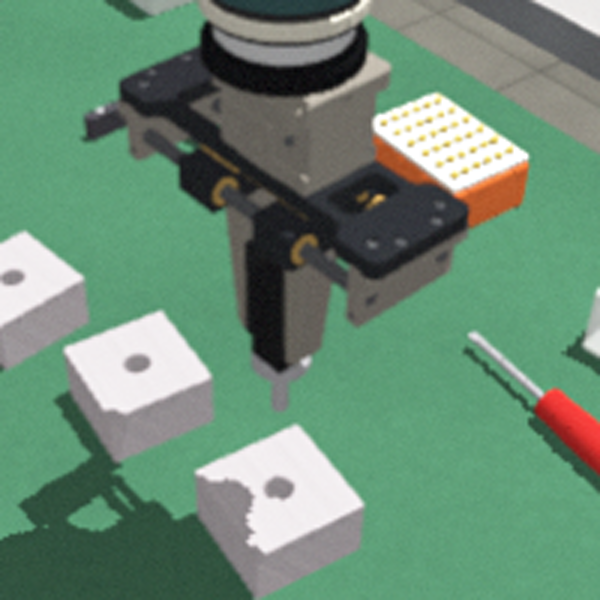

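```bash
python3 -c "
from h import *
print(onz('side',[[293.3,256]],.1154),proj('side',[.4624,-.1982,.1154]))
go(.463,-.1985,.095,183.3)"
```

```text
[[ 0.4642 -0.1979  0.1154]] [[292.6081 256.563 ]]
t 6.55 pos [ 0.4627 -0.1978  0.1732] rot [ 3.1407 -0.0009 -3.0819] F [-0.6034 -0.3889 -1.2905] w 0.024
shift cm [-0.029  -0.0746  7.816 ]
rotvec [ 0.0009 -0.0009  0.0021]
```

```bash
python3 -m inch '[[[0,-0.05,2,0,0,0,1],[0,0,2.5,0,0,0,1],[0,0,2.0,0,0,0,1],[0,0,0.8,0,0,0,1],[0,0,0.7,0,0,0,1],[0,0,0.4,0,0,0,1],[0,0,0,0,0,0,1]]]'
python3 -m inch '[[[0,0,0.2,0,0,0,1],[0,0,0.2,0,0,0,1],[0,0,0.1,0,0,0,1],[0,0,0,0,0,0,1]]]'
python3 -c "
from h import *
go(.463,-.1985,.0836)"
```

```text
time_s: 7.42
position: [0.4634, -0.1994, 0.0897]
tool_rot: [-3.142, 0.0, -3.083]
force: [-0.0, -0.1, -1.6]
grip_width: 0.0242
time_s: 7.92
position: [0.4632, -0.1994, 0.0845]
tool_rot: [3.142, -0.0, -3.083]
force: [0.7, 0.4, -1.5]
grip_width: 0.024
t 7.925 pos [ 0.4632 -0.1994  0.0845] rot [ 3.1415 -0.0001 -3.0835] F [ 0.7286  0.3787 -1.4514] w 0.024
shift cm [0.0187 0.0957 0.0938]
```

```bash
python3 -m inch '[[[0,0,0.1,0,0,0,1],[0,0,0.1,0,0,0,1],[0,0,0,0,0,0,1]]]'
python3 -c "
from h import *
p,d=snap('side');crop(p,200,400,180,330,4,'s4c')
go(.463,-.1985,.0836)"
```

```text
time_s: 8.3
position: [0.464, -0.1998, 0.0834]
tool_rot: [-3.141, 0.001, -3.084]
force: [0.6, 0.7, 5.7]
grip_width: 0.024
t 8.35 pos [ 0.464  -0.1997  0.0834] rot [-3.1412  0.0015 -3.0836] F [-0.683   1.0188  4.7215] w 0.0237
shift cm [ 0.092   0.1277 -0.0156]
```

View pics/s4c.png

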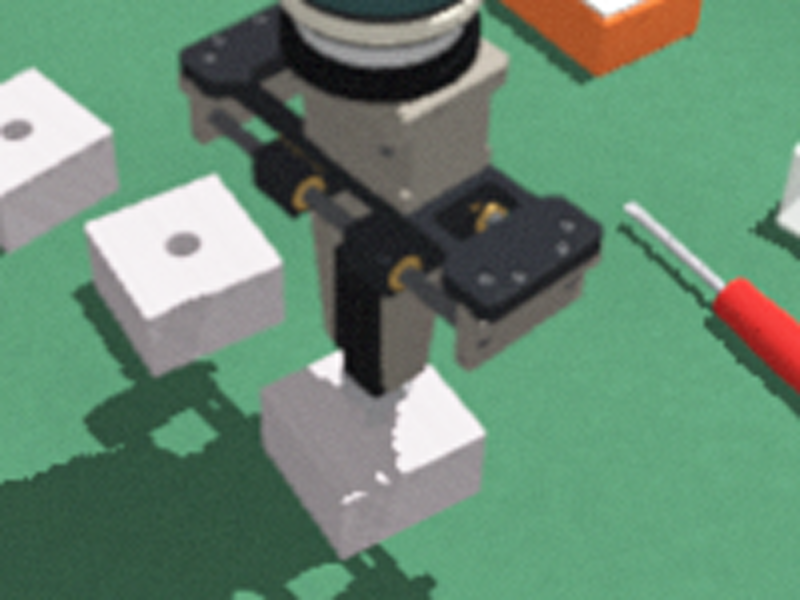

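The pin stopped with the shoulder 20 mm clear: contact at TCP z 0.0834 and the wrist force jumped by 7 N. So the right block is blind. Next is the left block.

```bash
python3 -m inch '[[[0,0,-1,0,0,0,1],[0,0,-2.5,0,0,0,1],[0,0,-2.5,0,0,0,1],[0,0,-0.5,0,0,0,1]]]'
python3 -c "
from h import *
go(.425,.0765,.145,183.3)"
```

```text
time_s: 8.85
position: [0.4643, -0.1998, 0.1492]
tool_rot: [-3.141, 0.003, -3.083]
force: [0.3, 0.6, -1.5]
grip_width: 0.0238
t 8.85 pos [ 0.4643 -0.1998  0.1492] rot [-3.1406  0.0031 -3.0835] F [ 0.2699  0.6461 -1.4619] w 0.0238
shift cm [ 2.3167 27.8112  0.3872]
rotvec [-0.001   0.0031  0.0005]
```

```bash
python3 -m inch '[[[0.17,2,0,0,0,0,1],[0.35,4.2,0,0,0,0,1],[0.35,4.2,0,0,0,0,1],[0.35,4.2,0,0,0,0,1],[0.35,4.2,0,0,0,0,1],[0.35,4.2,0,0,0,0,1],[0.35,3.2,0,0,0,0,1],[0.05,1.5,0,0,0,0,1],[0,0,0,0,0,0,1],[0,0,0,0,0,0,1]]]'
python3 -c "
from h import *
p,d=snap('top','t5');p,d=snap('side');crop(p,120,320,80,280,3,'s5c')
go(.425,.0765,.09,183.3)"
```

```text
time_s: 10.1
position: [0.4242, 0.0744, 0.1474]
tool_rot: [-3.141, -0.0, -3.085]
force: [0.3, 0.2, -1.8]
grip_width: 0.0243
t 10.2 pos [0.4242 0.0744 0.1475] rot [-3.1412 -0.0001 -3.0857] F [ 0.7505  0.0979 -1.632 ] w 0.0241
shift cm [-0.0904  0.2034  5.7493]
rotvec [-0.0004 -0.0001 -0.0017]
```

View pics/s5c.png

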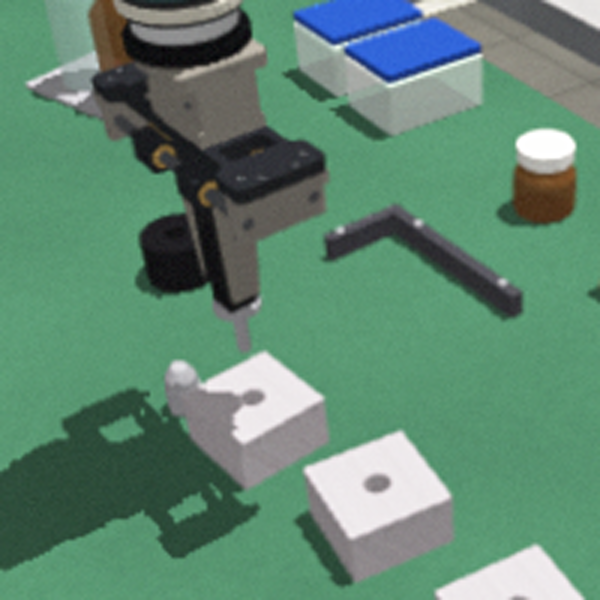

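View pics/t5.png

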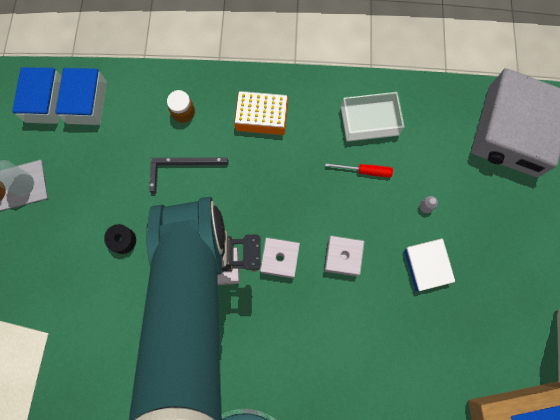

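Side view: pin tip at about pixel (201,197), right above the bore at (204,212). The blind block is still at top-view pixel (345,255). Descending.

```bash
python3 -m inch '[[[-0.09,0.2,1.5,0,0,0,1],[0,0,2.5,0,0,0,1],[0,0,1.5,0,0,0,1],[0,0,0.8,0,0,0,1],[0,0,0.8,0,0,0,1],[0,0,0.7,0,0,0,1],[0,0,0.2,0,0,0,1],[0,0,0,0,0,0,1]]]'
python3 -c "
from h import *
go(.425,.0765,.0636,183.3)"
```

```text
time_s: 11.2
position: [0.425, 0.0778, 0.0677]
tool_rot: [3.142, 0.0, -3.083]
force: [0.3, -0.8, -1.1]
grip_width: 0.0236
t 11.2 pos [0.425  0.0778 0.0677] rot [ 3.1415  0.0003 -3.0834] F [ 0.2829 -0.8465 -1.1366] w 0.0236
shift cm [ 0.003  -0.1323  0.4078]
rotvec [0.0001 0.0003 0.0006]
```

```bash
python3 -m inch '[[[0,-0.1,0.2,0,0,0,1],[0,0,0.1,0,0,0,1],[0,0,0.05,0,0,0,1],[0,0,0,0,0,0,1]]]'
python3 -m inch '[[[0,0,0.05,0,0,0,1],[0,0,0,0,0,0,1]]]'
```

```text
time_s: 11.7
position: [0.4249, 0.0768, 0.0641]
tool_rot: [3.142, 0.0, -3.083]
force: [-0.2, 0.0, -2.0]
grip_width: 0.0239
time_s: 11.95
position: [0.4249, 0.0768, 0.0636]
tool_rot: [-3.142, 0.0, -3.083]
force: [0.9, 0.0, -1.7]
grip_width: 0.0235
```

```bash
python3 -m inch '[[[0,0,0.03,0,0,0,1],[0,0,0.03,0,0,0,1],[0,0,0,0,0,0,1]]]'
python3 -c "
from h import *
go(.6255,.209,.063,183.3)"
```

```text
time_s: 12.32
position: [0.425, 0.0768, 0.0635]
tool_rot: [3.141, 0.0, -3.084]
force: [-1.2, -0.2, 6.2]
grip_width: 0.0237
t 12.325 pos [0.425  0.0768 0.0635] rot [ 3.1414  0.0001 -3.0835] F [-1.1613 -0.1536  6.1826] w 0.0237
shift cm [-20.7868  12.0335   0.0578]
rotvec [0.0002 0.0001 0.0005]
```

Seated at TCP z 0.0635 with the shoulder on the block, so the left block is through-bored. I slide it +x first, to clear the small objective, and then diagonally.

```bash
python3 -m inch '[[[-0.4,0,0,0,0,0,1],[-0.8,0,0,0,0,0,1],[-1.2,0,0,0,0,0,1],[-1.6,0,0,0,0,0,1],[-1.6,0,0,0,0,0,1],[-1.6,0.8,0,0,0,0,1],[-1.6,1.2,0,0,0,0,1],[-1.6,1.2,0,0,0,0,1],[-1.6,1.2,0,0,0,0,1],[-1.4,1.2,0,0,0,0,1],[-1.2,1.2,0,0,0,0,1],[-0.8,1.0,0,0,0,0,1],[-0.4,0.6,0,0,0,0,1],[0,0,0,0,0,0,1]]]'
python3 -c "
from h import *
p,d=snap('top','t6');p,d=snap('side','s6');crop(p,150,350,80,260,3,'s6c')
go(.6255,.209,.063,183.3)"
```

```text
time_s: 14.08
position: [0.5784, 0.1694, 0.0636]
tool_rot: [-3.141, 0.001, -3.084]
force: [-0.1, -0.5, 3.4]
grip_width: 0.0235
t 14.175 pos [0.5784 0.1694 0.0636] rot [-3.1413  0.0012 -3.0838] F [-1.0318 -1.3798  4.7951] w 0.0239
shift cm [-4.9278  3.6809  0.0639]
rotvec [-0.0003  0.0012  0.0002]
```

View pics/s6c.png

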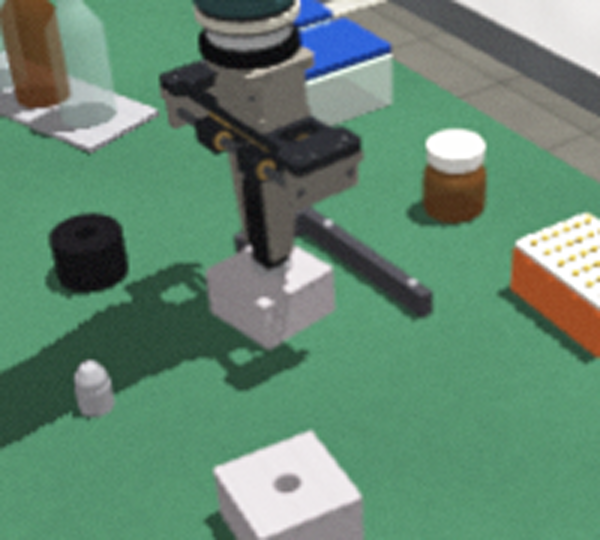

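View pics/t6.png

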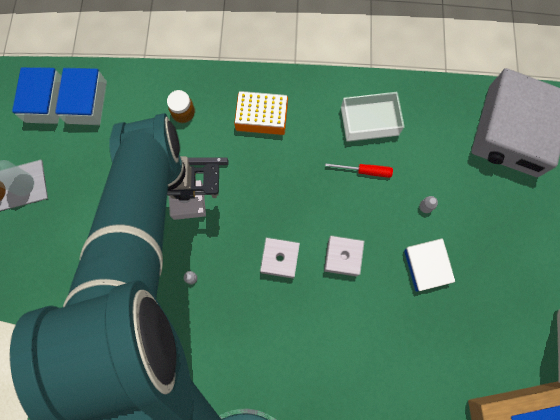

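The block follows with its shoulder down, and the small objective is still at top pixel (190,278). I keep going toward the long fence.

```bash
python3 -m inch '[[[-0.4,0.3,0,0,0,0,1],[-0.8,0.5,0,0,0,0,1],[-1.0,0.6,0,0,0,0,1],[-1.0,0.4,0,0,0,0,1],[-0.6,0.2,0,0,0,0,1],[-0.3,0,0,0,0,0,1],[-0.3,0,0,0,0,0,1],[-0.3,0,0,0,0,0,1],[0,0,0,0,0,0,1]]]'
python3 -m inch '[[[-0.2,0,0,0,0,0,1],[-0.2,0,0,0,0,0,1],[0,0,0,0,0,0,1]]]'
python3 -c "
from h import *
go(.6255,.209,.063,183.3)"
```

```text
time_s: 15.3
position: [0.6222, 0.1932, 0.0636]
tool_rot: [3.141, -0.003, -3.083]
force: [-5.5, -1.0, 8.6]
grip_width: 0.0236
time_s: 15.68
position: [0.626, 0.1935, 0.0636]
tool_rot: [3.141, -0.003, -3.083]
force: [-5.6, -0.4, 8.6]
grip_width: 0.0239
t 15.675 pos [0.626  0.1935 0.0636] rot [ 3.1408 -0.0029 -3.0829] F [-5.5965 -0.426   8.5626] w 0.0239
shift cm [-0.0375  1.5483  0.0654]
rotvec [ 0.0008 -0.0029  0.0011]
```

```bash
python3 -m inch '[[[-0.2,0,0,0,0,0,1],[-0.15,0,0,0,0,0,1],[0,0,0,0,0,0,1]]]'
```

```text
time_s: 16.05
position: [0.6283, 0.1941, 0.0637]
tool_rot: [3.14, -0.005, -3.083]
force: [-8.2, -1.1, 12.5]
grip_width: 0.0237
```

```bash
python3 -m inch '[[[-0.1,0.3,0,0,0,0,1],[-0.05,0.4,0,0,0,0,1],[0,0.4,0,0,0,0,1],[0,0.3,0,0,0,0,1],[0,0.2,0,0,0,0,1],[0,0,0,0,0,0,1]]]'
python3 -c "
from h import *
go(.6255,.209,.063,183.3)"
```

```text
time_s: 16.8
position: [0.6303, 0.2045, 0.0637]
tool_rot: [-3.136, -0.004, -3.086]
force: [-6.2, -8.4, 11.9]
grip_width: 0.0239
t 16.8 pos [0.6303 0.2045 0.0637] rot [-3.1364 -0.0044 -3.0855] F [-6.2007 -8.4036 11.8925] w 0.0239
shift cm [0.4546 0.4718 0.0655]
rotvec [-0.0052 -0.0044 -0.0015]
```

```bash
python3 -m inch '[[[0,0.3,0,0,0,0,1],[0,0.3,0,0,0,0,1],[0,0,0,0,0,0,1]]]'
python3 -c "
from h import *
p,d=snap('top');crop(p,130,250,130,230,6,'t7');p,d=snap('side');crop(p,190,320,100,220,5,'s7c')
go(.6255,.209,.063,183.3)"
```

```text
time_s: 17.18
position: [0.63, 0.2107, 0.0637]
tool_rot: [-3.137, -0.004, -3.085]
force: [-7.0, -7.9, 12.5]
grip_width: 0.0239
t 17.275 pos [0.63   0.2107 0.0637] rot [-3.1366 -0.0043 -3.0856] F [-6.475  -8.6684 12.2618] w 0.0239
shift cm [ 0.459  -0.1445  0.0716]
rotvec [-0.0049 -0.0043 -0.0016]
```

View pics/s7c.png

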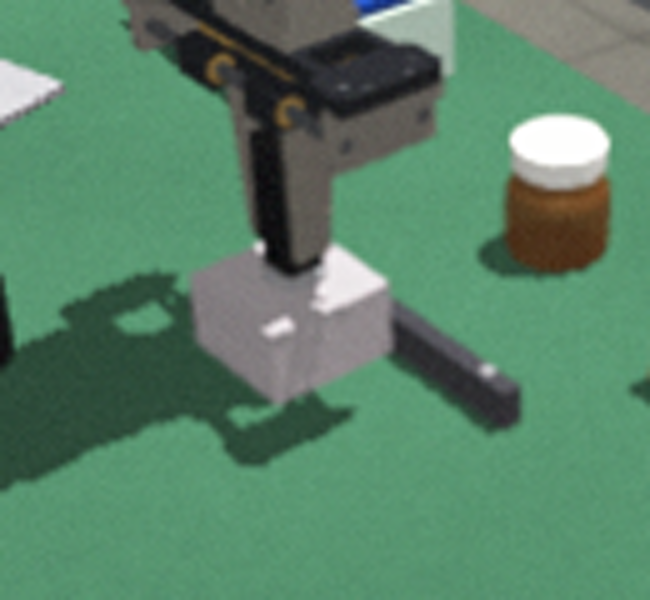

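View pics/t7.png

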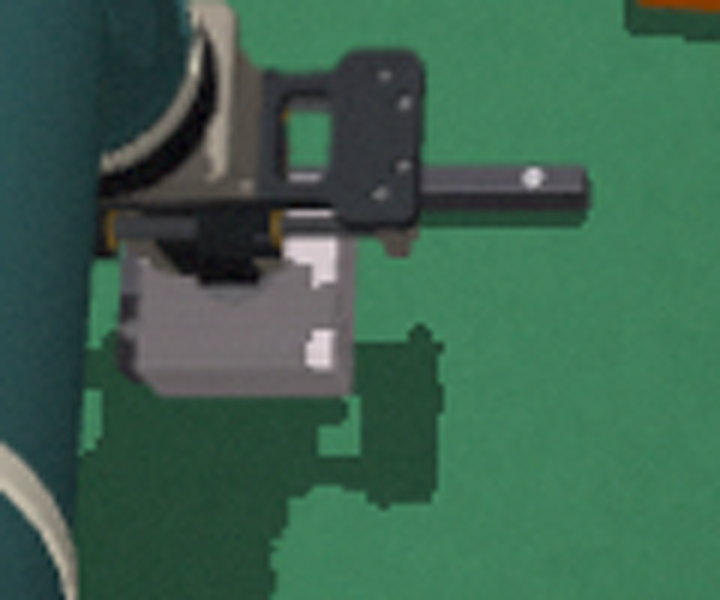

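```bash
python3 -m inch '[[[0.1,0.2,-0.05,0,0,0,1],[0,0.2,0,0,0,0,1],[0,0,0,0,0,0,1]]]'
python3 -m inch '[[[0,0.2,0,0,0,0,1],[0,0.1,0,0,0,0,1],[0,0,0,0,0,0,1]]]'
```

```text
time_s: 17.65
position: [0.6291, 0.2134, 0.0637]
tool_rot: [-3.135, -0.004, -3.086]
force: [-5.4, -10.2, 10.0]
grip_width: 0.024
time_s: 18.02
position: [0.6288, 0.214, 0.0637]
tool_rot: [-3.132, -0.005, -3.087]
force: [-6.8, -13.7, 12.0]
grip_width: 0.0236
```

```bash
python3 -m inch '[[[-0.3,0.1,0,0,0,0,1],[-0.3,0.1,0,0,0,0,1],[0,0,0,0,0,0,1],[0,0,0,0,0,0,1]]]'
python3 -c "
from h import *
p,d=snap('top');P=cloud('top',d);Z=P[...,2]
hsv=cv2.cvtColor(p,cv2.COLOR_RGB2HSV)
m=((Z>.038)&(Z<.048)&(abs(P[...,0]-.62)<.07)&(abs(P[...,1]-.2)<.07)&(hsv[...,1]<70)).astype(np.uint8)
c=max(cv2.findContours(m,cv2.RETR_EXTERNAL,cv2.CHAIN_APPROX_NONE)[0],key=cv2.contourArea)[:,0];q=onz('top',c,.044)
print(q.min(0),q.max(0));crop(p,130,250,130,230,6,'t8')
go(.6255,.209,.063,183.3)"
```

```text
time_s: 18.52
position: [0.6298, 0.2143, 0.0638]
tool_rot: [-3.129, -0.017, -3.087]
force: [-18.4, -19.1, 25.8]
grip_width: 0.024
[0.5852 0.1708 0.044 ] [0.6426 0.2477 0.044 ]
t 18.575 pos [0.6298 0.2143 0.0638] rot [-3.129  -0.0166 -3.0875] F [-19.4775 -18.2405  25.6992] w 0.0242
shift cm [ 0.4615 -0.5043  0.0972]
rotvec [-0.0126 -0.0166 -0.0034]
```

View pics/t8.png

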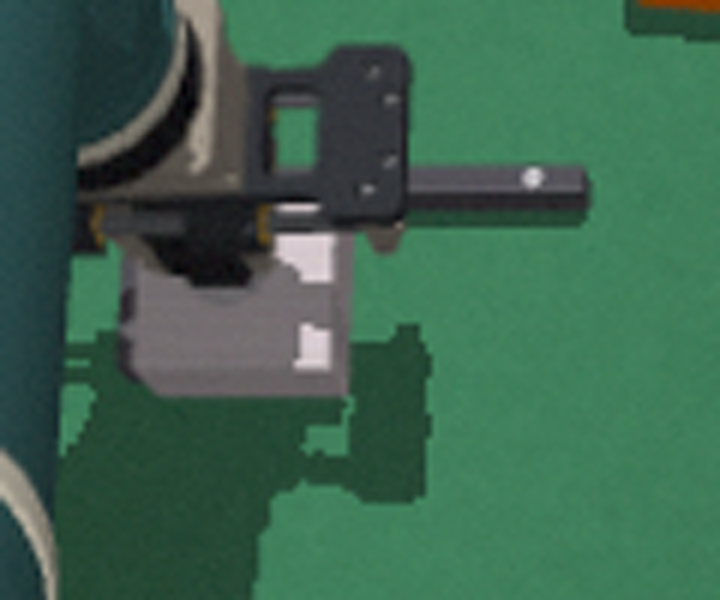

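Block is firm against both fences (about 19 N in each direction, no further motion). I back off the load, centre the pin and lift out.

```bash
python3 -m inch '[[[0.4,-0.4,0,0,0,0,1],[0.3,-0.4,0,0,0,0,1],[0.1,-0.1,0,0,0,0,1],[0,0,0,0,0,0,1]]]'
python3 -c "
from h import *
go(.626,.2105,.063,183.3)"
```

```text
time_s: 19.08
position: [0.6286, 0.214, 0.0636]
tool_rot: [-3.141, 0.0, -3.084]
force: [-0.0, -4.6, 3.8]
grip_width: 0.0237
t 19.075 pos [0.6286 0.214  0.0636] rot [-3.1405  0.0004 -3.0839] F [-0.013  -4.6306  3.7832] w 0.0237
shift cm [ 0.2842 -0.3299  0.065 ]
rotvec [-0.0011  0.0004  0.0001]
```

```bash
python3 -m inch '[[[0.1,-0.3,-0.05,0,0,0,1],[0.1,-0.2,0,0,0,0,1],[0,0,0,0,0,0,1]]]'
python3 -c "
from h import *
go(.626,.2105,.063,183.3)"
```

```text
time_s: 19.45
position: [0.626, 0.2104, 0.0637]
tool_rot: [3.141, -0.001, -3.083]
force: [-0.5, 0.7, -0.6]
grip_width: 0.024
t 19.45 pos [0.626  0.2104 0.0637] rot [ 3.1409 -0.0006 -3.0828] F [-0.484   0.7325 -0.5884] w 0.024
shift cm [0.0024 0.0054 0.0676]
rotvec [ 0.0007 -0.0006  0.0012]
```

```bash
python3 -m inch '[[[0,0,-1,0,0,0,1],[0,0,-2.2,0,0,0,1],[0,0,-2.5,0,0,0,1],[0,0,-2.5,0,0,0,1],[0,0,0,0,0,0,1]]]'
python3 -c "
from h import *
go(.4515,-.0545,.145,183.3)"
```

```text
time_s: 20.08
position: [0.6279, 0.2103, 0.1484]
tool_rot: [3.14, 0.004, -3.083]
force: [0.4, -0.5, -0.7]
grip_width: 0.024
t 20.075 pos [0.6279 0.2103 0.1484] rot [ 3.1401  0.0043 -3.0834] F [ 0.4084 -0.5461 -0.6637] w 0.024
shift cm [ 19.1477 -25.4065   0.2248]
rotvec [0.0015 0.0043 0.0006]
```

```bash
python3 -m inch '[[[1.1,-1.5,0,0,0,0,1],[2.3,-3.1,0,0,0,0,1],[2.8,-3.7,0,0,0,0,1],[2.8,-3.7,0,0,0,0,1],[2.8,-3.7,0,0,0,0,1],[2.8,-3.7,0,0,0,0,1],[2.5,-3.3,0,0,0,0,1],[1.5,-2.0,0,0,0,0,1],[0.5,-0.6,0,0,0,0,1],[0,0,0,0,0,0,1],[0,0,0,0,0,0,1]]]'
python3 -c "
from h import *
p,d=snap('top','t9');crop(p,130,250,130,230,6,'t9c');p,d=snap('side');crop(p,150,350,90,290,3,'s9c')
go(.4515,-.0545,.0636,183.3)"
```

```text
time_s: 21.45
position: [0.4512, -0.0529, 0.1459]
tool_rot: [3.141, 0.0, -3.082]
force: [0.1, -0.3, -0.7]
grip_width: 0.0238
t 21.55 pos [ 0.451  -0.053   0.1459] rot [ 3.1415  0.0001 -3.0818] F [-0.3006 -0.0349 -1.5256] w 0.0242
shift cm [-0.039  -0.1516  8.2258]
rotvec [0.0001 0.0001 0.0022]
```

View pics/t9c.png

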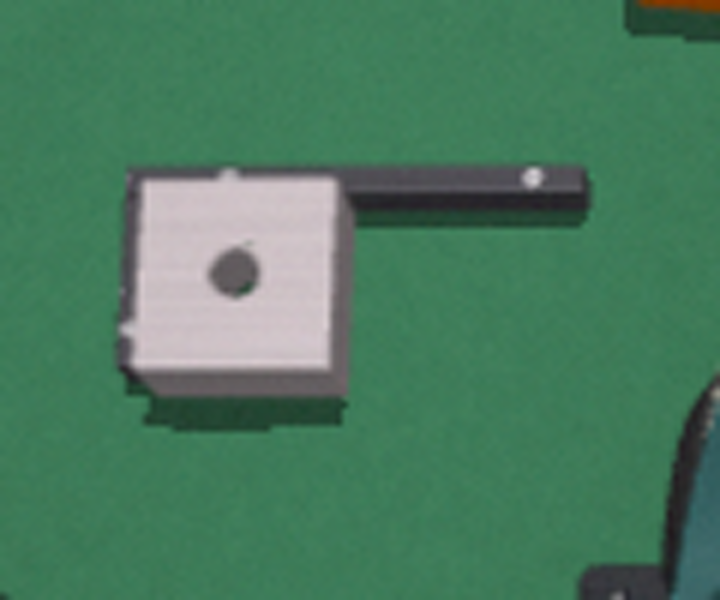

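View pics/s9c.png

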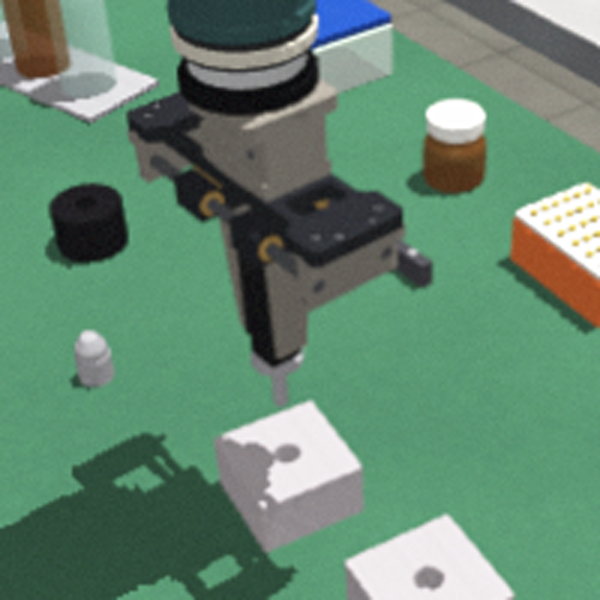

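Top crop: the first block sits snug in the corner (crop 130–340, 178–370). Side crop: the pin tip (280,400) is above the middle block's bore (288,453).

```bash
python3 -m inch '[[[-0.04,-0.15,1.5,0,0,0,1],[0,0,2.5,0,0,0,1],[0,0,1.5,0,0,0,1],[0,0,0.8,0,0,0,1],[0,0,0.8,0,0,0,1],[0,0,0.7,0,0,0,1],[0,0,0.2,0,0,0,1],[0,0,0,0,0,0,1]]]'
python3 - <<'E'
from h import *
p=cv2.imread('pics/t9.png')[:,:,::-1]
hsv=cv2.cvtColor(np.ascontiguousarray(p),cv2.COLOR_RGB2HSV)
m=((hsv[...,2]>185)&(hsv[...,1]<50)).astype(np.uint8);m[:,:140]=0;m[:150]=0;m[210:]=0;m[:,200:]=0
c=max(cv2.findContours(m,cv2.RETR_EXTERNAL,cv2.CHAIN_APPROX_NONE)[0],key=cv2.contourArea)[:,0]
print(cv2.minAreaRect((onz('top',c,.044)[:,:2]*1000).astype(np.float32)))
go(.4515,-.0545,.0636,183.3)
E
```

```text
time_s: 22.55
position: [0.4511, -0.0554, 0.0661]
tool_rot: [-3.142, 0.0, -3.083]
force: [0.0, 0.2, -1.4]
grip_width: 0.0241
((626.732421875, 211.1372528076172), (71.98094940185547, 74.9188003540039), 2.7627599239349365)
t 22.55 pos [ 0.4511 -0.0554  0.0661] rot [-3.1416  0.0002 -3.0835] F [ 0.0388  0.1776 -1.4292] w 0.0241
shift cm [-0.043   0.0912  0.2472]
rotvec [-0.      0.0002  0.0005]
```

```bash
python3 -m inch '[[[0,0.06,0.15,0,0,0,1],[0,0,0.08,0,0,0,1],[0,0,0.04,0,0,0,1],[0,0,0,0,0,0,1]]]'
python3 -m inch '[[[0,0,0.04,0,0,0,1],[0,0,0.02,0,0,0,1],[0,0,0,0,0,0,1]]]'
python3 -c "
from h import *
go(.6305,.135,.0636,183.3)"
```

```text
time_s: 23.05
position: [0.4511, -0.0548, 0.0635]
tool_rot: [3.141, 0.0, -3.083]
force: [-0.4, 0.1, 2.5]
grip_width: 0.0238
time_s: 23.42
position: [0.4511, -0.0548, 0.0635]
tool_rot: [3.141, 0.0, -3.083]
force: [-3.1, 0.0, 10.3]
grip_width: 0.0239
t 23.425 pos [ 0.4511 -0.0548  0.0635] rot [ 3.1413  0.0003 -3.0835] F [-3.1167  0.0207 10.2654] w 0.0239
shift cm [-19.012   17.9031   0.0028]
rotvec [0.0003 0.0003 0.0005]
```

Through-bored too: the shoulder seats at z 0.0635 with firm contact. Now I slide it diagonally toward the fence.

```bash
python3 -m inch '[[[-0.4,0.4,-0.02,0,0,0,1],[-0.8,0.8,0,0,0,0,1],[-1.2,1.1,0,0,0,0,1],[-1.4,1.3,0,0,0,0,1],[-1.4,1.3,0,0,0,0,1],[-1.4,1.3,0,0,0,0,1],[-1.4,1.3,0,0,0,0,1],[-1.4,1.3,0,0,0,0,1],[-1.4,1.3,0,0,0,0,1],[-1.4,1.3,0,0,0,0,1],[-1.4,1.3,0,0,0,0,1],[-1.0,1.0,0,0,0,0,1],[-0.6,0.6,0,0,0,0,1],[0,0,0,0,0,0,1]]]'
python3 -c "
from h import *
p,d=snap('top','t10');p,d=snap('side');crop(p,150,350,80,260,3,'s10c')
go(.6305,.135,.0636,183.3)"
```

```text
time_s: 25.18
position: [0.5952, 0.0963, 0.0636]
tool_rot: [-3.141, 0.001, -3.084]
force: [-0.8, -0.6, 3.8]
grip_width: 0.0239
t 25.275 pos [0.5952 0.0963 0.0636] rot [-3.1411  0.0015 -3.0837] F [-0.442  -1.0413  5.1056] w 0.0239
shift cm [-3.7496  3.6626 -0.0008]
rotvec [-0.0005  0.0015  0.0002]
```

View pics/s10c.png

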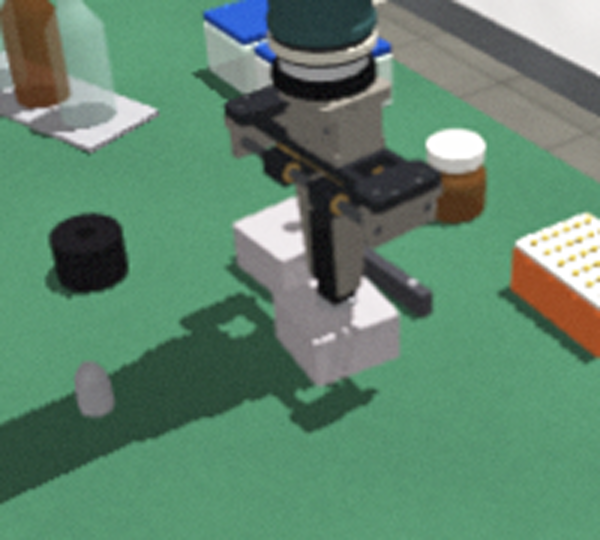

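View pics/t10.png

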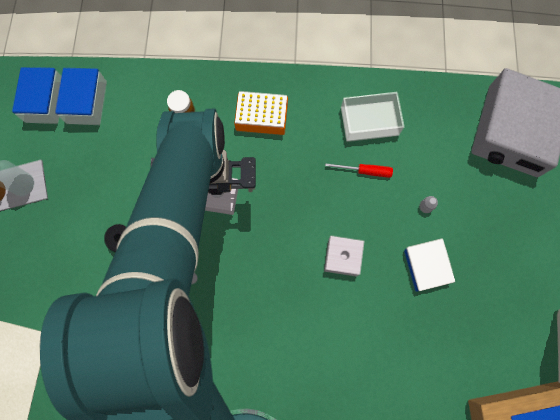

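The block follows and nothing else has been disturbed. Next I close on the long fence, keeping a gap to the first block.

```bash
python3 -m inch '[[[-0.4,0.2,0,0,0,0,1],[-0.8,0.5,0,0,0,0,1],[-1.0,0.5,0,0,0,0,1],[-0.8,0.2,0,0,0,0,1],[-0.4,0,0,0,0,0,1],[-0.3,0,0,0,0,0,1],[-0.3,0,0,0,0,0,1],[-0.2,0,0,0,0,0,1],[0,0,0,0,0,0,1]]]'
python3 -m inch '[[[-0.2,0,0,0,0,0,1],[-0.2,0,0,0,0,0,1],[0,0,0,0,0,0,1]]]'
python3 -c "
from h import *
go(.6305,.135,.063,183.3)"
```

```text
time_s: 26.4
position: [0.6299, 0.1128, 0.0637]
tool_rot: [-3.141, -0.013, -3.083]
force: [-17.9, -2.5, 21.8]
grip_width: 0.0239
time_s: 26.78
position: [0.6326, 0.1124, 0.0637]
tool_rot: [-3.141, -0.016, -3.083]
force: [-20.9, -4.2, 24.7]
grip_width: 0.0236
t 26.775 pos [0.6326 0.1124 0.0637] rot [-3.1407 -0.0156 -3.083 ] F [-20.9454  -4.2242  24.6858] w 0.0236
shift cm [0.0741 2.2731 0.0727]
rotvec [-0.0009 -0.0156  0.001 ]
```

```bash
python3 -m inch '[[[0,0,-0.06,0,0,0,1],[-0.1,0,-0.04,0,0,0,1],[-0.1,0,0,0,0,0,1],[0,0,0,0,0,0,1]]]'
python3 -c "
from h import *
p,d=snap('top');crop(p,140,260,130,230,6,'t11');p,d=snap('side');crop(p,200,320,110,220,5,'s11')
go(.6305,.135,.063,183.3)"
```

```text
time_s: 27.28
position: [0.6344, 0.1108, 0.0638]
tool_rot: [-3.139, -0.016, -3.084]
force: [-19.3, -5.6, 20.2]
grip_width: 0.0235
t 27.375 pos [0.6344 0.1108 0.0638] rot [-3.1387 -0.0162 -3.0838] F [-18.9111  -5.1111  19.5015] w 0.0237
shift cm [0.2461 2.434  0.0766]
rotvec [-0.0029 -0.0162  0.0002]
```

View pics/t11.png

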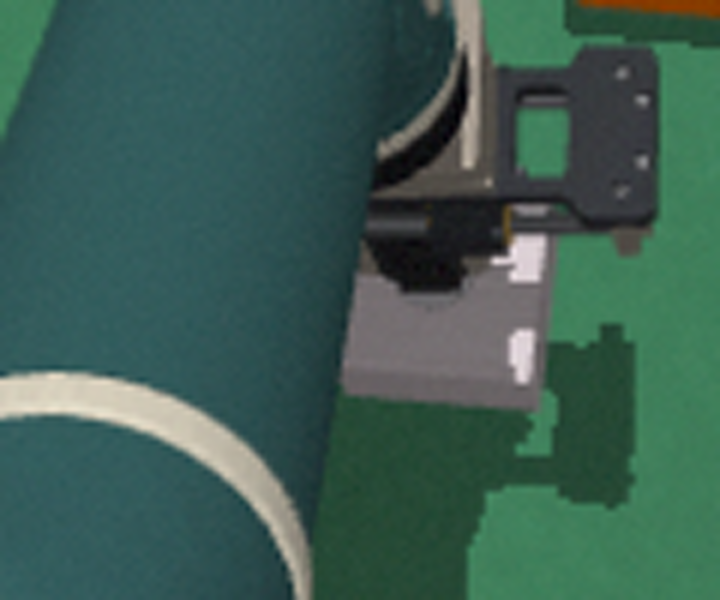

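View pics/s11.png

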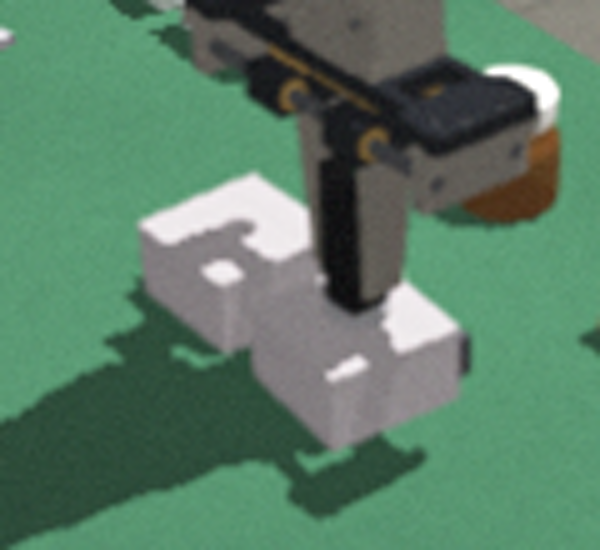

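The block's near edge still slopes about 4° against the fence (crop 345,390 → 540,408). I press on to turn it flush, with less down-force.

```bash
python3 -m inch '[[[-0.1,0,-0.06,0,0,0,1],[-0.15,0,-0.04,0,0,0,1],[-0.15,0,0,0,0,0,1],[-0.1,0.1,0,0,0,0,1],[0,0,0,0,0,0,1]]]'
python3 -c "
from h import *
p,d=snap('top');crop(p,140,260,130,230,6,'t12')
go(.6305,.135,.063,183.3)"
```

```text
time_s: 28.0
position: [0.6383, 0.1101, 0.0639]
tool_rot: [-3.136, -0.019, -3.085]
force: [-19.3, -9.0, 18.5]
grip_width: 0.0237
t 28.05 pos [0.6383 0.1101 0.0638] rot [-3.1364 -0.019  -3.0849] F [-19.7342  -7.8956  16.8851] w 0.024
shift cm [0.6325 2.5273 0.0831]
rotvec [-0.0052 -0.019  -0.0009]
```

View pics/t12.png

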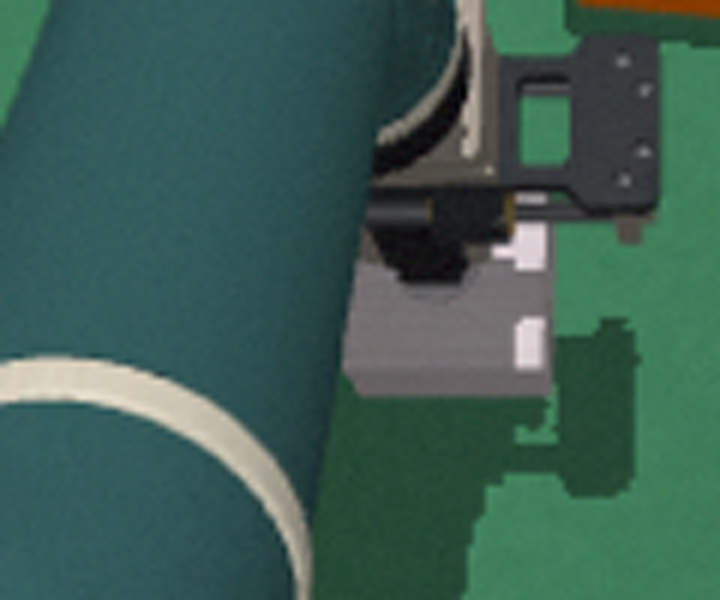

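Flush now: the near edge is level. I ease the X load and slide +Y along the fence to the first block.

```bash
python3 -m inch '[[[0.25,0.3,0,0,0,0,1],[0.1,0.5,0,0,0,0,1],[0,0.5,0,0,0,0,1],[0,0.5,0,0,0,0,1],[0,0.4,0,0,0,0,1],[0,0.2,0,0,0,0,1],[0,0,0,0,0,0,1]]]'
python3 -c "
from h import *
go(.6305,.135,.063,183.3)"
```

```text
time_s: 28.92
position: [0.6367, 0.1325, 0.0638]
tool_rot: [-3.135, -0.012, -3.086]
force: [-12.8, -10.0, 9.9]
grip_width: 0.0241
t 28.925 pos [0.6367 0.1325 0.0638] rot [-3.1345 -0.0121 -3.0858] F [-12.8034  -9.9769   9.893 ] w 0.0241
shift cm [0.6075 0.2839 0.0863]
rotvec [-0.0071 -0.0121 -0.0017]
```

```bash
python3 -m inch '[[[0.1,0.3,0,0,0,0,1],[0.05,0.3,0,0,0,0,1],[0,0.2,0,0,0,0,1],[0,0,0,0,0,0,1]]]'
python3 -m inch '[[[0,0.2,0,0,0,0,1],[0,0.1,0,0,0,0,1],[0,0,0,0,0,0,1]]]'
```

```text
time_s: 29.42
position: [0.6362, 0.1387, 0.0638]
tool_rot: [-3.133, -0.009, -3.087]
force: [-8.1, -13.1, 7.8]
grip_width: 0.0236
time_s: 29.8
position: [0.6362, 0.1388, 0.0638]
tool_rot: [-3.13, -0.01, -3.088]
force: [-9.2, -16.8, 8.7]
grip_width: 0.0238
```

```bash
python3 -m inch '[[[-0.3,0.1,0,0,0,0,1],[-0.2,0.1,0,0,0,0,1],[0,0,0,0,0,0,1],[0,0,0,0,0,0,1]]]'
python3 -c "
from h import *
p,d=snap('top');crop(p,130,250,130,230,6,'t13');p,d=snap('side');crop(p,200,320,110,220,5,'s13')
go(.6305,.135,.063,183.3)"
```

```text
time_s: 30.3
position: [0.638, 0.1391, 0.0638]
tool_rot: [-3.127, -0.017, -3.089]
force: [-17.0, -21.0, 16.6]
grip_width: 0.0238
t 30.4 pos [0.638  0.1391 0.0638] rot [-3.1272 -0.0174 -3.0891] F [-16.5191 -20.603   16.8648] w 0.0239
shift cm [ 0.7662 -0.3683  0.0997]
rotvec [-0.0144 -0.0175 -0.005 ]
```

View pics/t13.png

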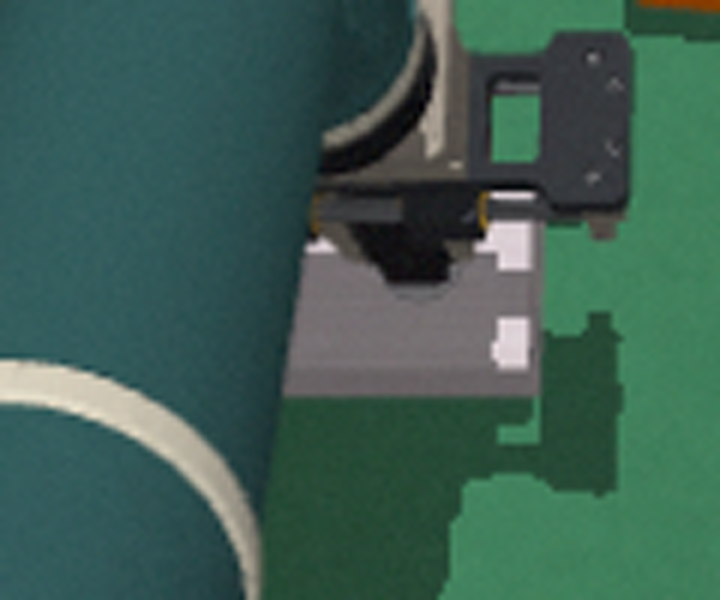

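View pics/s13.png

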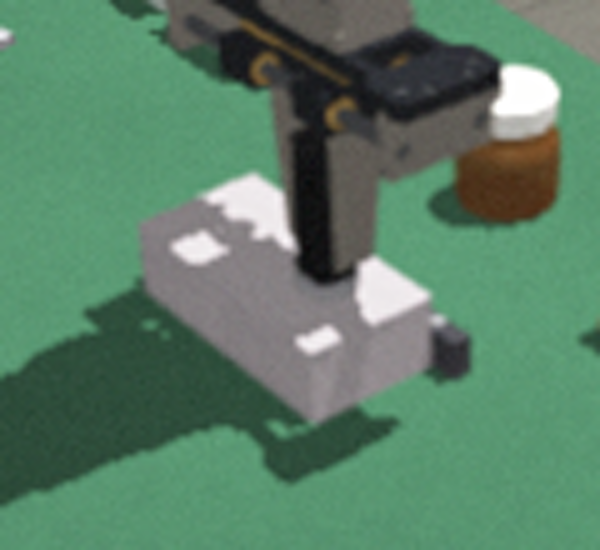

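Both views show the blocks flush with each other and with the long fence. I back off the load and centre the pin.

```bash
python3 -m inch '[[[0.4,-0.4,0,0,0,0,1],[0.4,-0.4,0,0,0,0,1],[0.2,-0.2,0,0,0,0,1],[0,0,0,0,0,0,1]]]'
python3 -c "
from h import *
go(.6305,.135,.063,183.3)"
```

```text
time_s: 30.9
position: [0.6346, 0.1395, 0.0643]
tool_rot: [-3.139, -0.001, -3.084]
force: [0.2, -5.3, -1.8]
grip_width: 0.0235
t 30.9 pos [0.6346 0.1395 0.0643] rot [-3.1394 -0.0012 -3.0838] F [ 0.2138 -5.2661 -1.8395] w 0.0235
shift cm [ 0.4329 -0.4277  0.1267]
rotvec [-0.0022 -0.0012  0.0002]
```

```bash
python3 -m inch '[[[0.1,-0.3,0.06,0,0,0,1],[0.1,-0.2,0.04,0,0,0,1],[0,0,0,0,0,0,1]]]'
python3 -m inch '[[[0,0,0.04,0,0,0,1],[0,0,0,0,0,0,1]]]'
python3 -c "
from h import *
go(.6305,.135,.063,183.3)"
```

```text
time_s: 31.28
position: [0.6331, 0.1372, 0.064]
tool_rot: [3.141, 0.0, -3.083]
force: [0.6, -0.6, -2.2]
grip_width: 0.0239
time_s: 31.52
position: [0.6333, 0.1368, 0.0638]
tool_rot: [3.141, 0.001, -3.083]
force: [-0.7, 0.6, 0.8]
grip_width: 0.0234
t 31.525 pos [0.6333 0.1368 0.0638] rot [ 3.1409  0.0005 -3.083 ] F [-0.717   0.5664  0.8015] w 0.0234
shift cm [ 0.2939 -0.1651  0.0797]
rotvec [0.0007 0.0005 0.001 ]
```

```bash
python3 -m inch '[[[0,0,0.02,0,0,0,1],[0,0,0,0,0,0,1],[0,0,0,0,0,0,0.4],[0,0,0,0,0,0,0.2],[0,0,0,0,0,0,0],[0,0,0,0,0,0,-0.3],[0,0,0,0,0,0,-0.3]]]' 10
python3 -m inch '[[[0,0,-1,0,0,0,-0.3],[0,0,-2.5,0,0,0,-0.3],[0,0,-4,0,0,0,-0.3],[0,0,-4,0,0,0,-0.3],[0,0,-4,0,0,0,-0.3],[4,0,0,0,0,0,-0.3],[5,0,0,0,0,0,-0.3],[5,0,0,0,0,0,-0.3],[5,0,0,0,0,0,-0.3],[5,0,0,0,0,0,-0.3],[3,0,0,0,0,0,-0.3],[0,0,0,0,0,0,-0.3]]]'
python3 - <<'E'
from h import *
p,d=snap('top','t14');ps,ds=snap('side','s14');crop(p,130,250,130,230,6,'t14c');crop(ps,200,320,90,210,5,'s14c')
P=cloud('top',d);hsv=cv2.cvtColor(p,cv2.COLOR_RGB2HSV)
for n,PP in(('top',P),('side',cloud('side',ds))):
    k=(abs(PP[...,0]-.63)<.04)&(abs(PP[...,1]-.135)<.04)&(PP[...,2]>.1)&(PP[...,2]<.14)
    print(n,k.sum(),np.median(PP[k],0))
for zlo,zhi in((.038,.0475),):
    m=((P[...,2]>zlo)&(P[...,2]<zhi)&(hsv[...,1]<60)&(hsv[...,2]>130)).astype(np.uint8)
    for c in cv2.findContours(m,cv2.RETR_EXTERNAL,cv2.CHAIN_APPROX_NONE)[0]:
        if cv2.contourArea(c)>200: print(cv2.minAreaRect((onz('top',c[:,0],.044)[:,:2]*1000).astype(np.float32)))
E
```

```text
time_s: 32.4
position: [0.6332, 0.136, 0.0632]
tool_rot: [-3.142, 0.0, -3.083]
force: [-0.1, 0.5, 0.2]
grip_width: 0.0596
time_s: 33.9
position: [0.3626, 0.1204, 0.2192]
tool_rot: [3.14, 0.002, -3.082]
force: [0.2, 0.3, 1.3]
grip_width: 0.0598
top 134 [0.628  0.1362 0.1113]
side 91 [0.627  0.1324 0.1102]
((450.1993103027344, -391.7713623046875), (99.98607635498047, 85.27027893066406), 15.79211139678955)
((462.4904479980469, -197.75196838378906), (74.80484771728516, 76.35147094726562), 84.14306640625)
((627.4491577148438, 172.437744140625), (74.4220962524414, 152.33004760742188), 2.756859302520752)
```

View pics/t14.png

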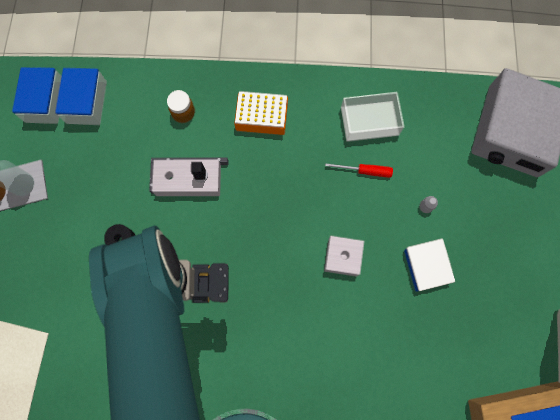

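View pics/t14c.png

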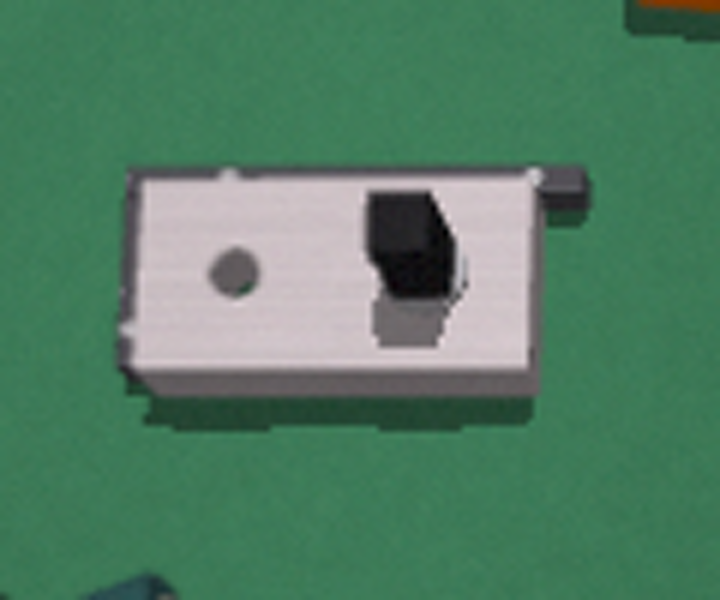

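View pics/s14c.png

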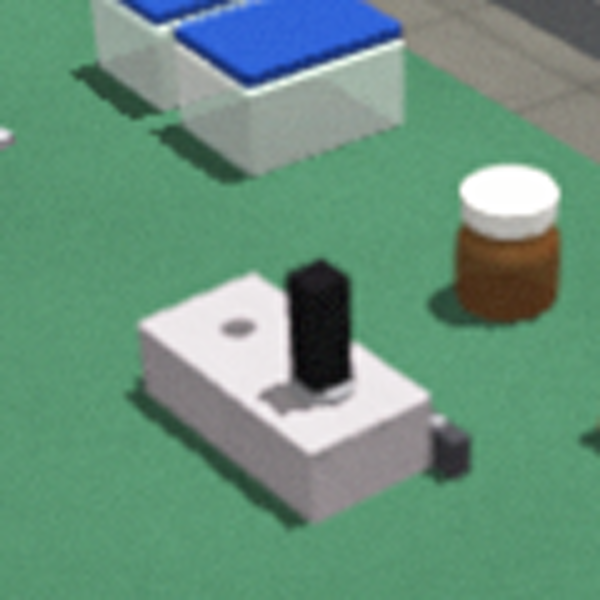

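View pics/s14.png

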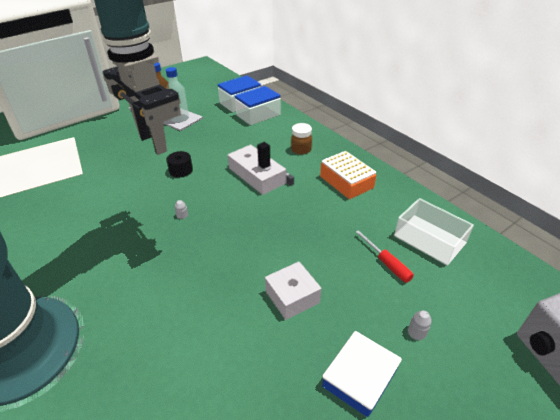

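The side view shows the gauge upright in the second block (264,155) and both blocks in the stop. The small objective (181,210), blind block (293,290), large objective and slide box are where they started, and the arm is clear.

```bash
python3 -c "
from workcell import manip
print(manip.hand_in(), manip.sense()['time_s'])"
```

```text
the job is handed in; nothing more can be done
the job is handed in; nothing more can be done
```

The job is done and handed in; I last read the clock at 33.9 s, shortly before handing in. The right-hand block is the blind one. The other two are home in the stop, and the gauge stands fully down in the second.

**Gauge tries:** I tried the gauge in all three blocks. In the right block it stopped with the shoulder 20 mm clear. In the left and middle blocks the shoulder came down onto the block.

**Placing:** With the gauge down in it, I slid the left block into the corner until it was firm against both fences, at about 19 N each way. The middle block went against the long fence and tight against the first. It came in about 9° out of line with the fence, and pressing turned it flush. I pressed down lightly as I slid, and lifted no block.

**Last checks:**
- **Blocks:** the two together measure 152 mm long, as two touching blocks should, and sit at about the turn measured for the stop. The other side measured 74 mm instead of 76, which I put down to pixel edges.
- **Gauge:** the top of its grip is at about 0.111 m, against 0.112 m expected when fully down. The two cameras differed by 1 to 4 mm on its position.
- **Everything else:** the blind block is within 0.5 mm of where it started. The objectives, slide box and screwdriver looked unmoved in the side view.
- **While unloading the pin:** the gauge rose about 0.7 mm for a moment, and I pressed it back down before letting go.

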